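# Hold a long glass cell in the beam of a fork photometer

### The arm

A 7-joint arm with a two-finger parallel gripper is mounted at the origin on a cart in front of the work surface, level with it; the furniture and walls round the work are solid. World frame = base frame: x ahead of the robot, y to its left, z up, the work surface at z = 0. Lengths are in m, angles in rad, forces in N, time in s.
With the tool pointing down it reaches from about 0.4 to 0.85 m from the base axis. Payload 10.4 kg.
Tool frame: the origin (TCP) lies on the centre line of the jaws, within the pads' length; the fingertips stand 19 mm ahead of it and the grasp point (between the pads) is the TCP (arm.finger_overhang is the distance from the TCP to the fingertips, in m); z points along the fingers, y is the line along which they close (so a half turn about z gives the same grasp; the last joint's range is limited). The gripper opens to 85 mm and grips with 20 to 120 N. Pads are 22 mm wide; open, the fingers measure 114 mm over their backs; the gripper's body (76 mm by 85 mm) begins 54 mm behind the grasp point. The pads swing forward as they close: fully open they stand 13 mm farther back than shut.
Start: joints at [-1.199, 0.332, -0.065, 1.46, 0.022, 1.35, -0.088], TCP at [0.24, 0.577, 0.25] pointing down, gripper open.
Joint ranges: [-2.6, 2.6], [-0.5, 2.12], [-1.47, 1.34], [0.16, 2.42], [-1.27, 4.41], [0.06, 2.06], [-2.6, 2.6]. Speed limits (rad/s): [2.22, 2.22, 2.79, 2.79, 3.14, 3.14, 3.14].

### API

Orientations are given as a rotation vector (axis times angle).
In Python, from station import arm gives the robot as it stands. The module is installed in compiled form; this text tells all that it offers.
- The arm moves only by the shell command python3 -m pendant 'ROWS' [FORCE]. ROWS is a JSON object of lists of equal length, an entry for each row: "translation": the shift along the world's x, y, z in m, a list of three; "twist": the turn about the world's z in degrees; "fingers": the finger opening in m, from 0 to 0.0854. In form: {"translation": [[x, y, z], ...], "twist": [twist, ...], "fingers": [fingers, ...]}. A call has 1 to 20 rows; each row shifts and turns the commanded pose from where the row before left it; what a row does not reach is not made up. A row lasts 1/10 s, in which the tool goes at most 50 mm and 8.59 degrees, less where a joint would pass 70% of its speed; a pose out of reach is approached as far as the arm can. A call with a gripper value outside its range is refused whole. The fingers move at their own pace and stop on an object; FORCE is the grip in N (left out, the last holds). Time passes only in rows, so rows that do not move let the fingers close. It gives the time, the measured TCP pose, the force, the opening and the grip force at its end, in the units of the state.
- arm.observe(): the state, without advancing time (a new reading comes with each control period).
- arm.capture(name): name is "scene" or "top" or "wrist"; returns (picture, depth): 384x512x3 uint8, blue, green, red; 384x512 float32, m along the optical axis (not along the pixel's ray), 0 where there is no reading.
- arm.camera_params(name): a dict with "vfov" (degrees; the focal length in pixels is half the picture's height over the tangent of half this angle, whatever the lens; pixels are square), "cx", "cy" (the principal point, pixels), "world_to_cam" (4x4, takes a point from world to camera coordinates); the wrist camera has in their place "hand_eye" (4x4, takes a point from camera to tool coordinates, whose origin is the TCP and whose axes are the flange's). Camera axes: x right, y up, looking along -z (the intrinsics and any distortion apply to the point x, -y, -z); pixel columns grow to the right and rows downward; lengths in m; the calibration is good to about 2 mm. A picture is of the moment at which its call begins: read the wrist's pose just before it. camera_params takes no time and is no camera call.
- arm.close_job(): hands the job in; it is judged then, once.
The state is a dict: "time_s": time; "joints": joint angles; "dq": joint speeds; "joint_efforts": joint torques, N m; "eef_pos": TCP position; "tcp_rot": TCP orientation; "force": force on the tool from outside, world axes, zero at the start; "moment": the same for the moment, N m; "opening": opening from 0.0 (shut) to 1.0 (fully open); "grasp_force": force on a finger pad.
Only numpy, scipy, OpenCV 4.12 (cv2) and the standard library are available. Lean on these libraries where they do the work, as an engineer would, in place of code of your own. Each camera call takes 0.05 s, during which the arm holds its last target. There are 200 camera calls.

### The job

Lift the dust cover off the photometer by its handle and stand it upright on the white foam tray to the right. Then take the longest of the three glass cells out of the rack, gripping it by its long frosted side faces and never touching the clear windows at its two ends, lower it upright into the sprung carriage between the photometer's two towers and press it down as far as the carriage goes, so that the beam passes through its windows. Finish while still gripping the cell and holding it steady and fully down there (the spring lifts it out of the beam if it is let go); leave the two shorter cells and the label roll where they are.

Things in the scene. Friction and masses are not known exactly. Their poses are not given: they have to be found in the camera images.
- photometer: White housing, 120 mm (its x) by 200 mm (its y), deck 45 mm high, fixed on the bench; x from -75 mm (front, with keys) to +45 mm. Two grey towers, 46 by 28 mm, stand on the deck up to z 88 mm at y = +47 and -47 mm, 66 mm apart between facing sides. Origin on the bench straight below the middle of that gap. The beam runs along y.
- beam_mid (a point): Middle of the light path, in the middle of the gap between the towers, 62 mm above the bench; axes as the photometer's. A long cell seated with the carriage fully down has its centre 9 mm straight above this point and its long axis along y.
- carriage (a joint): Travel of the sprung cell carriage in m: 0 = up (rest), 0.014 = fully down on its stop. The spring pushes back with 2 N at the top and 6.3 N at the stop. When up, its end plates block the beam.
- carriage_floor (a point): Centre of the floor of the carriage's aluminium nest, 61 mm above the bench when up, 47 mm when down; axes as the photometer's. The nest is open at the top, 55 mm (y) by 16 mm (x), 1.5 mm play on every side of the long cell; its flared lips end 11 mm above the floor at the ends and 9 mm at the sides.
- dust_cover: Loose clear dust cover, open below, 64 mm (its x) by 134 mm (its y) by 48 mm high, walls 2.5 mm, about 120 g, standing on the photometer's deck over both towers with 3 mm play or more (underside 45 mm above the bench). Origin at the centre of its open underside, z up through the handle.
- cover_grip (a point): Centre of the cover's grey upright handle, a block 14 mm thick (cover x), 44 mm long (cover y), 26 mm high, on top of the cover; 61 mm above the cover's underside. Axes as the cover's.
- tray: White foam tray, 170 by 170 mm, flat top 28 mm above the bench, fixed, to the right of the photometer. Origin at the centre of its underside.
- cell_rack: Grey rack block, 80 mm (its x) by 172 mm (its y), 26 mm high (foot flange 90 by 182 by 7 mm), fixed, to the left of the photometer. Three pockets at y = -55, 0 and +55 mm, each 55 mm long (rack x) by 16 mm wide (rack y), floor 8 mm above the bench; one cell in each, in any order. Origin at the centre of its underside.
- long_cell: The longest glass cell, 52 mm long (its x) by 13 mm wide (its y) by 48 mm high plus a 3 mm white lid slightly smaller than the cell, 40 g. Origin at the centre of its underside. It stands upright in its pocket, long axis along the rack's x, with its lid 59 mm above the bench.
- cell_center (a point): Centre of the long cell's glass body, 24 mm above its underside; x along its length, y across the frosted faces, z up. Grip across y.
- frosted_a: Frosted long side face of the long cell at its +y (52 by 48 mm); the place to grip, with frosted_b. Origin as the long cell's.
- frosted_b: Frosted long side face of the long cell at its -y. Origin as the long cell's.
- window_a: Clear window at the long cell's +x end (9 mm wide, 48 mm high); not to be touched by the fingers. Origin as the long cell's.
- window_b: Clear window at the long cell's -x end; not to be touched by the fingers. Origin as the long cell's.
- mid_cell: Shorter glass cell, 22 by 13 by 48 mm plus 3 mm lid, stays in the rack. Origin at the centre of its underside.
- small_cell: Shortest glass cell, 13 by 13 by 48 mm plus 3 mm lid, stays in the rack. Origin at the centre of its underside.
- label_roll: White roll of labels, 58 mm across, 24 mm high, on the bench behind the rack; stays where it is.
Things that resemble listed ones, but are neither listed nor needed, are in the scene too. What is shaped like the long_cell but blue or red is not meant.

How it is judged:
On the way, in this order (a step that is already met when the one before it is completed fails the run):
1. the dust cover stands upright on the foam tray, let go (contact force between dust_cover and tray above 0.3 N and contact force between the fingers and dust_cover below 0.1 N and angle between dust_cover's own z axis and vertical below 0.1 rad and linear speed of dust_cover below 0.02 m/s), for 0.2 s.
2. the long cell is gripped by both frosted faces and lifted clear of the rack (contact force between the fingers and frosted_a above 1 N and contact force between the fingers and frosted_b above 1 N and z of long_cell in the frame of cell_rack above 0.03 m), for 0.1 s.
At the end, for the whole second after the job is handed in: Both frosted faces gripped (over 1 N each), the cell at rest, upright and in line with the beam within 0.1 rad, within 4 mm of it sideways and 4 mm of full depth, carriage pressed down over 11.5 of its 14 mm; the dust cover upright (0.1 rad) on the foam tray (value of joint carriage above 0.0115 m and z of cell_center in the frame of beam_mid between 0.005 and 0.013 m and horizontal distance between cell_center and beam_mid below 0.004 m and angle between the x axis of cell_center and the y axis of beam_mid, either way round below 0.1 rad and angle between each of cell_center, dust_cover's own z axis and vertical below 0.1 rad and contact force between the fingers and frosted_a above 1 N and contact force between the fingers and frosted_b above 1 N and linear speed of long_cell below 0.01 m/s and contact force between dust_cover and tray above 0.3 N); the arm keeps its last pose, push and grip.
It fails at once if the fingers touch a clear window of the long cell (contact force between the fingers and window_a above 0.5 N or contact force between the fingers and window_b above 0.5 N).
It fails at once if one of the two shorter cells is displaced (distance of any of mid_cell, small_cell from where it was at the start of the episode above 0.015 m).
It fails at once if the label roll is displaced (distance of label_roll from where it was at the start of the episode above 0.02 m).
It also fails if it takes over 64 s, if anything falls off the work surface, if the arm or the gripper's body presses on something with over 40 N, if the wrist force passes 120 N, or if a joint passes its speed limit or range.

## Working session

There is one attempt and no reset: what is moved stays moved. The work goes in short steps, Python scripts to look and compute and a shell command to move; the robot and the scene stay as the last step left them, time stands still between calls to the robot, and variables do not carry over. Pictures are saved under pics/ and viewed, at most 10 in all, crops included, and the job is handed in when it is done.

```bash
mkdir -p pics; cat > h.py <<'E'
import numpy as np, cv2
from station import arm
from scipy.spatial.transform import Rotation as R
def cap(n):
    s=arm.observe(); im,d=arm.capture(n); p=arm.camera_params(n)
    if n=="wrist":
        T=np.eye(4);T[:3,:3]=R.from_rotvec(s["tcp_rot"]).as_matrix();T[:3,3]=s["eef_pos"]
        c2w=T@np.array(p["hand_eye"])
    else: c2w=np.linalg.inv(np.array(p["world_to_cam"]))
    return im,d,p,c2w
def K(p): 
    f=192/np.tan(np.radians(p["vfov"])/2); return f
def ray(p,c2w,uv):
    f=K(p); uv=np.atleast_2d(uv).astype(float)
    d=np.c_[(uv[:,0]-p["cx"])/f,-(uv[:,1]-p["cy"])/f,-np.ones(len(uv))]
    return c2w[:3,3],d@c2w[:3,:3].T
def plane(p,c2w,uv,z):
    o,d=ray(p,c2w,uv); return o+d*((z-o[2])/d[:,2])[:,None]
def cloud(d,p,c2w):
    v,u=np.mgrid[:384,:512]; o,r=ray(p,c2w,np.c_[u.ravel(),v.ravel()])
    P=o+r*d.ravel()[:,None]; P[d.ravel()==0]=np.nan
    return P.reshape(384,512,3)
E
python3 - <<'E'
from h import *
for n in("scene","top"):
    im,d,p,c=cap(n); print(n,{k:v for k,v in p.items()},(d>0).mean())
    np.savez(f"{n}0.npz",im=im,d=d,c=c)
    cv2.imwrite(f"pics/{n}0.png",cv2.resize(im,(768,576)))
print(arm.observe(),arm.finger_overhang,arm.camera_params("wrist"))
E
```

```text
scene {'vfov': 46.25124700481746, 'cx': 250.86306368810065, 'cy': 184.98478775599057, 'world_to_cam': array([[ 0.78499969, -0.61924565,  0.01761545, -0.41812985],
       [ 0.30240335,  0.40785509,  0.86151404, -0.29447657],
       [-0.54067337, -0.67096128,  0.50742808, -1.03701304],
       [ 0.        ,  0.        ,  0.        ,  1.        ]])} 0.871002197265625
top {'vfov': 45.339106783966024, 'cx': 258.48383601820024, 'cy': 194.17885354831412, 'world_to_cam': array([[-0.34414442, -0.9389146 ,  0.00199652,  0.22564322],
       [ 0.91544869, -0.33506939,  0.22289507, -0.52270991],
       [-0.20861046,  0.07853581,  0.9748404 , -1.78533208],
       [ 0.        ,  0.        ,  0.        ,  1.        ]])} 0.996063232421875
{'time_s': 0.1, 'joints': array([-1.19859604,  0.33280785, -0.06468803,  1.46085652,  0.02160785,
        1.34986504, -0.08849023]), 'dq': array([-0.00044517, -0.00224266, -0.00071737, -0.00177888,  0.00021192,
       -0.00056704,  0.00021645]), 'joint_efforts': array([ 8.27418644e-04, -6.26743627e+01,  4.89152921e-02, -3.92430925e+01,
        1.63947721e-02,  6.88581727e-03,  1.79624499e-05]), 'eef_pos': array([0.24028426, 0.57663983, 0.24959633]), 'tcp_rot': array([-6.16066236e-01, -3.08041290e+00,  1.92935296e-03]), 'force': array([-1.11871989, -0.30869048, -0.19445307]), 'moment': array([-0.0214912 , -0.02575858,  0.06244262]), 'grasp_force': 0.0, 'opening': 0.9994815805840324} 0.019 {'vfov': 67.80727210270034, 'cx': 255.8993575150497, 'cy': 190.40485211163565, 'hand_eye': array([[-1.81051987e-03,  9.65366384e-01,  2.60891678e-01,
         6.47618309e-02],
       [ 9.99998124e-01,  1.56826917e-03,  1.13672517e-03,
         5.53920553e-04],
       [ 6.88207896e-04,  2.60893246e-01, -9.65367412e-01,
        -1.22946097e-01],
       [ 0.00000000e+00,  0.00000000e+00,  0.00000000e+00,
         1.00000000e+00]])}
```

View pics/scene0.png

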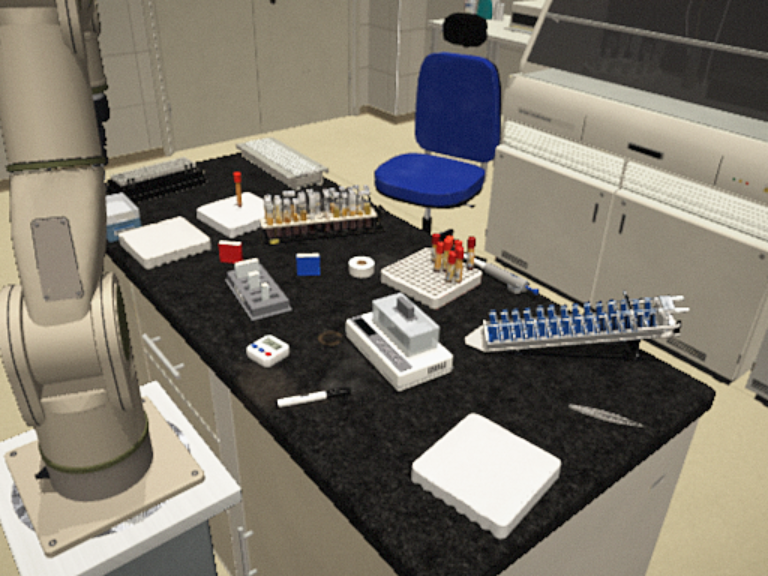

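View pics/top0.png

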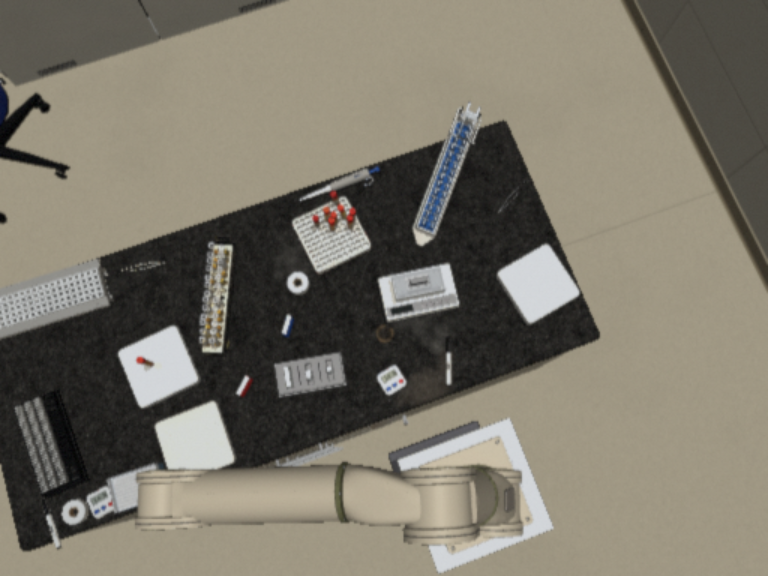

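The scene view shows the photometer with its cover at (400,340), the foam tray at right (487,470) and the rack at (257,285), with the label roll at (361,267). The top view shows the photometer at (418,290), the tray at (539,283) and the rack at (310,372). The three cells stand at about (288,375), (308,372) and (329,370). Two other white pads at the left and the red and blue cells are decoys.

```bash
python3 - <<'E'
from h import *
for n in("top","scene"):
    D=np.load(n+"0.npz");im,d,c=D["im"],D["d"],D["c"];p=arm.camera_params(n);P=cloud(d,p,c)
    def box(x0,y0,x1,y1,zl,zh,name,k=1.5):
        s=P[int(y0/k):int(y1/k),int(x0/k):int(x1/k)].reshape(-1,3); s=s[(s[:,2]>zl)&(s[:,2]<zh)]
        if len(s)<4: print(n,name,len(s));return
        r=cv2.minAreaRect((s[:,:2]*1000).astype(np.float32)); print(n,name,len(s),s.mean(0).round(4),np.median(s[:,2]).round(4),[np.round(v,1) for v in r])
    if n=="top":
        box(490,235,590,330,.018,.04,"tray")
        box(370,255,470,325,.035,.055,"deck")
        box(370,255,470,325,.085,.1,"covertop")
        box(370,255,470,325,.105,.14,"handle")
        box(265,345,355,405,.018,.034,"rack")
        box(265,345,355,405,.05,.07,"cells")
        for a,b in((275,298),(298,318),(318,340)): box(a,345,b,405,.045,.07,"cell")
    else:
        box(410,410,565,535,.018,.04,"tray")
        box(340,290,455,390,.085,.1,"covertop")
        box(340,290,455,390,.105,.14,"handle")
        box(220,250,295,320,.018,.034,"rack")
        box(225,250,295,320,.045,.07,"cells")
E
```

```text
top tray 1624 [ 0.4548 -0.3624  0.0275] 0.0273 [array([ 455.9, -362.5]), array([169. , 172.4]), np.float64(9.9)]
top deck 785 [ 0.5259 -0.0386  0.0452] 0.0453 [array([543.8, -45.7]), array([200.1, 122.8]), np.float64(81.7)]
top covertop 452 [ 0.5566 -0.0488  0.0928] 0.0927 [array([557.1, -48.7]), array([135.3,  67.4]), np.float64(82.2)]
top handle 49 [ 0.5559 -0.0455  0.1177] 0.1172 [array([566. , -24.6]), array([40.2, 87.2]), np.float64(2.3)]
top rack 674 [0.4368 0.3024 0.0261] 0.0261 [array([436. , 302.6]), array([174. ,  82.8]), np.float64(79.9)]
top cells 75 [0.4399 0.3263 0.0587] 0.0586 [array([428.8, 308. ]), array([122.5,  48.3]), np.float64(71.6)]
top cell 49 [0.4448 0.3566 0.0572] 0.0581 [array([444.9, 357.1]), array([13.8, 49.7]), np.float64(81.9)]
top cell 21 [0.431  0.3036 0.059 ] 0.0594 [array([431.7, 302.7]), array([12.7, 19.9]), np.float64(69.2)]
top cell 11 [0.4275 0.2478 0.0591] 0.0593 [array([428.4, 247.8]), array([ 8.2, 11.8]), np.float64(67.7)]
scene tray 4365 [ 0.448  -0.3726  0.0284] 0.0287 [array([ 455.9, -365.3]), array([175.2, 170.2]), np.float64(10.4)]
scene covertop 615 [ 0.5498 -0.0602  0.0935] 0.0939 [array([557.7, -49.7]), array([140.9,  70. ]), np.float64(83.0)]
scene handle 91 [ 0.5539 -0.053   0.1154] 0.1175 [array([555.4, -50.1]), array([45.4, 16.3]), np.float64(82.5)]
scene rack 655 [0.4315 0.2987 0.0267] 0.0272 [array([445., 351.]), array([283.7,  82.6]), np.float64(80.3)]
scene cells 172 [0.4367 0.3197 0.0547] 0.0552 [array([426.8, 304.4]), array([125.4,  53.2]), np.float64(70.2)]
```

```bash
python3 -m pendant '{"translation":[[0.016,-0.0313,0],[0.016,-0.0313,0],[0.016,-0.0313,0],[0.016,-0.0313,0],[0.016,-0.0313,0],[0.016,-0.0313,0],[0.016,-0.0313,0],[0.016,-0.0313,0],[0.016,-0.0313,0],[0.016,-0.0313,0],[0.016,-0.0313,0],[0.016,-0.0313,0],[0.016,-0.0313,0],[0.016,-0.0313,0],[0.016,-0.0313,0],[0.016,-0.0313,0],[0.016,-0.0313,0],[0.016,-0.0313,0],[0.015,-0.0313,0],[0.014,-0.0313,0]],"twist":[-3.75,-3.75,-3.75,-3.75,-3.75,-3.75,-3.75,-3.75,-3.75,-3.75,-3.75,-3.75,-3.75,-3.75,-3.75,-3.75,-3.75,-3.75,-3.75,-3.75],"fingers":[0.0854,0.0854,0.0854,0.0854,0.0854,0.0854,0.0854,0.0854,0.0854,0.0854,0.0854,0.0854,0.0854,0.0854,0.0854,0.0854,0.0854,0.0854,0.0854,0.0854]}' 30
python3 -m pendant '{"translation":[[0,0,0],[0,0,0],[0,0,0]],"twist":[0,0,0],"fingers":[0.0854,0.0854,0.0854]}'
cat >> h.py <<'E'
def st():
    s=arm.observe(); M=R.from_rotvec(s["tcp_rot"]).as_matrix()
    print("t",s["time_s"],"tcp",s["eef_pos"].round(4),"yawY",np.degrees(np.arctan2(M[1,1],M[0,1])).round(2),"F",s["force"].round(1),"op",round(s["opening"]*85.4,1),"gf",round(s["grasp_force"],1),"q7",s["joints"][6].round(2),"tilt",np.degrees(np.arccos(-M[2,2])).round(2))
E
python3 - <<'E'
from h import *
st()
im,d,p,c=cap("wrist");P=cloud(d,p,c)
cv2.imwrite("pics/w1.png",im)
def box(zl,zh,name):
    m=(P[...,2]>zl)&(P[...,2]<zh)&(np.hypot(P[...,0]-.557,P[...,1]+.049)<.1); s=P[m]
    if len(s)<5: print(name,len(s));return
    r=cv2.minAreaRect((s[:,:2]*1000).astype(np.float32)); print(name,len(s),s.mean(0).round(4),[np.round(v,1) for v in r])
box(.112,.125,"handle");box(.088,.098,"top");box(.04,.05,"deck")
E
```

```text
time_s: 2.1
eef_pos: [0.5577, -0.0503, 0.2501]
tcp_rot: [-2.367, -2.066, 0.0]
force: [0.2, 0.4, 0.3]
opening: 1.001
grasp_force: 0.0
time_s: 2.4
eef_pos: [0.5571, -0.048, 0.25]
tcp_rot: [-2.362, -2.07, 0.0]
force: [-0.8, -0.1, -0.4]
opening: 0.998
grasp_force: 0.0
t 2.4 tcp [ 0.5571 -0.048   0.25  ] yawY -7.52 F [-0.8 -0.1 -0.4] op 85.2 gf 0.0 q7 -0.03 tilt 0.04
handle 678 [ 0.5597 -0.0491  0.1178] [array([559.6, -50.2]), array([43.7, 13.9]), np.float64(80.5)]
top 7479 [ 0.5601 -0.0457  0.0925] [array([559.4, -50.7]), array([134.4,  64. ]), np.float64(81.5)]
deck 7452 [ 0.5366 -0.0224  0.045 ] [array([545.8, -47.1]), array([197.2, 118.9]), np.float64(82.1)]
```

View pics/w1.png

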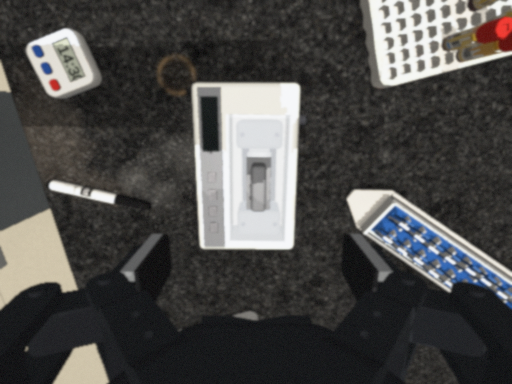

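The wrist view shows the cover with its handle at (258,188), between the jaws, and the photometer keys at (210,170). I'll descend and grip.

```bash
python3 -m pendant '{"translation":[[0.002,-0.002,-0.02],[0,0,-0.03],[0,0,-0.03],[0,0,-0.025],[0,0,-0.018],[0,0,-0.01],[0,0,0],[0,0,0],[0,0,0],[0,0,0],[0,0,0],[0,0,0],[0,0,0],[0,0,0]],"twist":[-0.8,0,0,0,0,0,0,0,0,0,0,0,0,0],"fingers":[0.0854,0.0854,0.06,0.05,0.045,0.04,0.04,0.0,0.0,0.0,0.0,0.0,0.0,0.0]}' 40; python3 -c "
from h import *
st()"
```

```text
time_s: 3.85
eef_pos: [0.5598, -0.051, 0.1182]
tcp_rot: [2.378, 2.052, 0.002]
force: [-0.8, 1.4, 6.0]
opening: 0.155
grasp_force: 43.2
t 3.85 tcp [ 0.5598 -0.051   0.1182] yawY -8.42 F [-0.8  1.4  6. ] op 13.2 gf 43.2 q7 0.02 tilt 0.07
```

```bash
python3 -m pendant '{"translation":[[0,0,0.01],[0,0,0.02],[0,0,0.03],[0,0,0.03],[-0.004,-0.012,0],[-0.01,-0.03,0],[-0.01,-0.03,0],[-0.01,-0.03,0],[-0.01,-0.03,0],[-0.01,-0.03,0],[-0.01,-0.03,0],[-0.01,-0.03,0],[-0.01,-0.03,0],[-0.01,-0.03,0],[-0.006,-0.02,0],[-0.004,-0.012,0],[0,0,0],[0,0,0]],"twist":[0,0,0,0,0,0,0,0,0,0,0,0,0,0,0,0,0,0],"fingers":[0,0,0,0,0,0,0,0,0,0,0,0,0,0,0,0,0,0]}'; python3 - <<'E'
from h import *
st()
im,d,p,c=cap("scene"); cv2.imwrite("pics/s2.png",im[130:384,150:430])
E
```

```text
time_s: 5.65
eef_pos: [0.4557, -0.3642, 0.2071]
tcp_rot: [-2.377, -2.053, -0.0]
force: [-1.1, -0.4, -1.4]
opening: 0.151
grasp_force: 42.2
t 5.65 tcp [ 0.4557 -0.3642  0.2071] yawY -8.39 F [-1.1 -0.4 -1.4] op 12.9 gf 42.2 q7 0.63 tilt 0.04
```

View pics/s2.png

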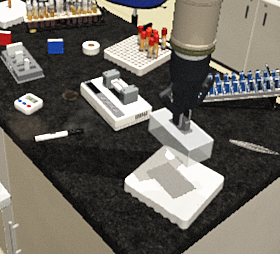

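The crop shows the cover hanging level at (185,130) above the tray at (175,190), with the towers bare at (120,82). I'll lower it.

```bash
python3 -m pendant '{"translation":[[0,0,-0.02],[0,0,-0.03],[0,0,-0.025],[0,0,-0.015],[0,0,-0.008],[0,0,-0.004],[0,0,-0.003],[0,0,-0.001],[0,0,0],[0,0,0]],"twist":[0,0,0,0,0,0,0,0,0,0],"fingers":[0,0,0,0,0,0,0,0,0,0]}'
```

```text
time_s: 6.7
eef_pos: [0.4556, -0.3652, 0.1019]
tcp_rot: [2.378, 2.052, 0.001]
force: [0.6, 0.8, -1.3]
opening: 0.151
grasp_force: 42.2
```

```bash
python3 -m pendant '{"translation":[[0,0,-0.001],[0,0,-0.001],[0,0,0],[0,0,0]],"twist":[0,0,0,0],"fingers":[0,0,0,0]}'
```

```text
time_s: 7.1
eef_pos: [0.4555, -0.3653, 0.1007]
tcp_rot: [2.379, 2.052, 0.002]
force: [-4.5, 3.9, 13.8]
opening: 0.152
grasp_force: 44.0
```

```bash
python3 -m pendant '{"translation":[[0,0,0],[0,0,0],[0,0,0],[0,0,0],[0,0,0.02],[0,0,0.04],[0,0,0.045],[0,0,0.045],[0,0,0]],"twist":[0,0,0,0,0,0,0,0,0],"fingers":[0.03,0.04,0.05,0.05,0.05,0.06,0.0854,0.0854,0.0854]}'
python3 - <<'E'
from h import *
st()
im,d,p,c=cap("scene");P=cloud(d,p,c)
m=(P[...,2]>.03)&(abs(P[...,0]-.455)<.1)&(abs(P[...,1]+.365)<.1)&(P[...,2]<.12)
for a,b in((.072,.08),(.085,.12)):
    s=P[m&(P[...,2]>a)&(P[...,2]<b)]; print(len(s),s.mean(0), cv2.minAreaRect((s[:,:2]*1000).astype(np.float32)) if len(s) else 0, s[:,2].max())
E
python3 -m pendant '{"translation":[[0,0.02,0],[0,0.037,0],[0,0.037,0],[0,0.037,0],[0,0.037,0],[0,0.037,0],[0,0.037,0],[0,0.037,0],[0,0.037,0],[0,0.037,0],[0,0.037,0],[0,0.037,0],[0,0.037,0],[0,0.037,0],[0,0.037,0],[0,0.037,0],[0,0.037,0],[0,0.037,0],[-0.005,0.037,0],[-0.005,0.036,0]],"twist":[2,4.5,4.5,4.5,4.5,4.5,4.5,4.5,4.5,4.5,4.5,4.5,4.5,4.5,4.5,4.5,4.5,4.5,4.5,4.5],"fingers":[0.0854,0.0854,0.0854,0.0854,0.0854,0.0854,0.0854,0.0854,0.0854,0.0854,0.0854,0.0854,0.0854,0.0854,0.0854,0.0854,0.0854,0.0854,0.0854,0.0854]}'
python3 -m pendant '{"translation":[[0,0.0,0],[0,0.0,0],[0,0,0]],"twist":[0,0,0],"fingers":[0.0854,0.0854,0.0854]}'
python3 - <<'E'
from h import *
st()
im,d,p,c=cap("wrist");P=cloud(d,p,c)
np.savez("w2.npz",im=im,d=d,c=c)
cv2.imwrite("pics/w2.png",im)
m=((P[...,2]>.04)&(P[...,2]<.08)&(np.hypot(P[...,0]-.437,P[...,1]-.303)<.13)).astype(np.uint8)
k,l,ss,_=cv2.connectedComponentsWithStats(m)
for i in range(1,k):
    s=P[l==i]
    if len(s)<30: continue
    print(ss[i],s[:,2].min().round(4),s[:,2].max().round(4),s.mean(0).round(4),cv2.minAreaRect((s[:,:2]*1000).astype(np.float32)))
    t=s[s[:,2]>.056]
    if len(t)>5: print("  top",len(t),cv2.minAreaRect((t[:,:2]*1000).astype(np.float32)))
m=(P[...,2]>.02)&(P[...,2]<.03)&(np.hypot(P[...,0]-.437,P[...,1]-.303)<.13);s=P[m]
print("rack",cv2.minAreaRect((s[:,:2]*1000).astype(np.float32)))
E
```

```text
time_s: 8.0
eef_pos: [0.457, -0.3671, 0.2554]
tcp_rot: [2.373, 2.046, 0.005]
force: [0.7, -0.7, -0.2]
opening: 1.001
grasp_force: 0.0
t 8.0 tcp [ 0.457  -0.3671  0.2554] yawY -8.45 F [ 0.7 -0.7 -0.2] op 85.5 gf 0.0 q7 0.62 tilt 0.52
1114 [ 0.4486727  -0.37053451  0.07640887] ((453.8574523925781, -363.8612060546875), (137.40379333496094, 67.16574096679688), 81.99504852294922) 0.07996946836866847
184 [ 0.45047879 -0.36650583  0.09745904] ((453.8196105957031, -364.3948669433594), (45.14790344238281, 16.7342472076416), 83.11415100097656) 0.10512557098813746
time_s: 10.05
eef_pos: [0.4446, 0.3582, 0.2476]
tcp_rot: [-0.293, -3.126, 0.002]
force: [1.1, 0.7, -0.3]
opening: 1.0
grasp_force: 0.0
time_s: 10.35
eef_pos: [0.4457, 0.3556, 0.2485]
tcp_rot: [-0.302, -3.126, 0.002]
force: [-0.1, -0.2, 1.6]
opening: 1.002
grasp_force: 0.0
t 10.35 tcp [0.4457 0.3556 0.2485] yawY 78.96 F [-0.1 -0.2  1.6] op 85.6 gf 0.0 q7 0.64 tilt 0.08
[250 150  12  47 532] 0.0401 0.0604 [0.4451 0.3552 0.0574] ((447.2089538574219, 354.76092529296875), (12.699498176574707, 51.59984588623047), 79.43743133544922)
  top 46
[... 213 characters left out ...]
7780762, 21.72096061706543), 80.26287078857422)
  top 193 ((434.29730224609375, 301.9189758300781), (12.648930549621582, 19.566768646240234), 81.22469329833984)
[153 170  17  14 206] 0.0403 0.0598 [0.4292 0.2485 0.0543] ((430.08050537109375, 246.66111755371094), (13.11674690246582, 13.373464584350586), 80.03026580810547)
  top 118 ((429.57135009765625, 246.7570037841797), (11.797245979309082, 12.43877124786377), 77.6865463256836)
[244 258  13  12  99] 0.04 0.0516 [0.5611 0.3248 0.0472] ((564.1666259765625, 324.3663024902344), (11.990238189697266, 12.786117553710938), 53.85073471069336)
rack ((479.20721435546875, 293.36016845703125), (172.20693969726562, 161.9339599609375), 79.94151306152344)
```

View pics/w2.png

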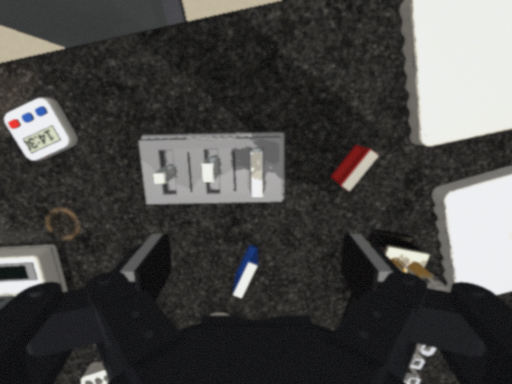

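Candidates in the wrist view:
- Small cell at (160,178).
- Mid cell at (208,172).
- Long white-lidded cell at (257,173), measured 51.6 x 12.7 mm.
- Red block at (355,167) and blue block at (246,270), both decoys by colour.

The one at (257,173) fits, because it is 52 mm long and in a rack pocket. I'll confirm with a crop.

```bash
python3 - <<'E'
from h import *
im=np.load("w2.npz")["im"]; cv2.imwrite("pics/w2c.png",cv2.resize(im[125:215,130:295],None,fx=4,fy=4,interpolation=cv2.INTER_CUBIC))
E
python3 -m pendant '{"translation":[[0.0015,-0.0007,-0.02],[0,0,-0.04],[0,0,-0.04],[0,0,-0.02],[0,0,0],[0,0,0],[0,0,0]],"twist":[1,0,0,0,0,0,0],"fingers":[0.034,0.034,0.034,0.034,0.034,0.034,0.034]}' 60
python3 - <<'E'
from h import *
st()
im,d,p,c=cap("wrist");P=cloud(d,p,c)
cv2.imwrite("pics/w3.png",im)
m=((P[...,2]>.056)&(P[...,2]<.066)&(np.hypot(P[...,0]-.447,P[...,1]-.355)<.04));s=P[m]
print(len(s),cv2.minAreaRect((s[:,:2]*1000).astype(np.float32)))
E
```

```text
time_s: 11.1
eef_pos: [0.4479, 0.3565, 0.1312]
tcp_rot: [0.273, 3.128, 0.003]
force: [-0.6, -0.1, 0.9]
opening: 0.399
grasp_force: 0.0
t 11.1 tcp [0.4479 0.3565 0.1312] yawY 80.03 F [-0.6 -0.1  0.9] op 34.1 gf 0.0 q7 0.67 tilt 0.16
1081 ((447.316650390625, 355.1322021484375), (12.217947959899902, 51.35300064086914), 80.26074981689453)
```

View pics/w2c.png

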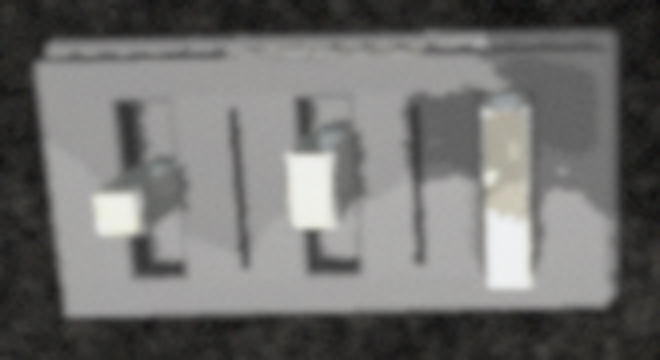

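View pics/w3.png

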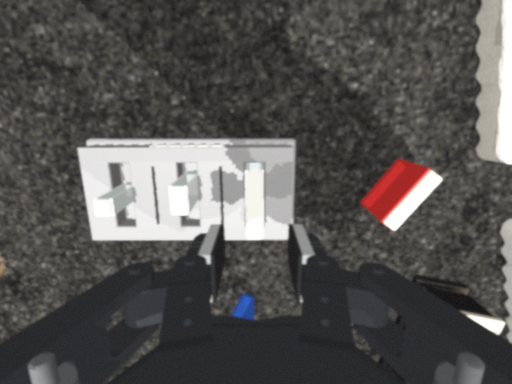

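The crop confirms the right-hand cell (257,173) is the longest, with a full-length white lid. In the closer view it sits at (255,200), centred between the fingertips at (212,250) and (297,250). I'll descend and grip.

```bash
python3 -m pendant '{"translation":[[-0.0005,-0.0012,-0.015],[0,0,-0.025],[0,0,-0.02],[0,0,-0.012],[0,0,-0.008],[0,0,0],[0,0,0],[0,0,0],[0,0,0],[0,0,0],[0,0,0],[0,0,0]],"twist":[0,0,0,0,0,0,0,0,0,0,0,0],"fingers":[0.034,0.034,0.034,0.034,0.034,0.034,0.0,0.0,0.0,0.0,0.0,0.0]}' 60; python3 -c "
from h import *
st()"
```

```text
time_s: 12.35
eef_pos: [0.447, 0.3556, 0.0505]
tcp_rot: [0.272, 3.128, 0.003]
force: [-0.1, 0.3, 7.0]
opening: 0.142
grasp_force: 59.9
t 12.35 tcp [0.447  0.3556 0.0505] yawY 80.08 F [-0.1  0.3  7. ] op 12.1 gf 59.9 q7 0.67 tilt 0.12
```

```bash
python3 -m pendant '{"translation":[[0,0,0.01],[0,0,0.025],[0,0,0.03],[0,0,0.035],[0,0,0.03],[0,0,0.0],[0,0,0]],"twist":[0,0,0,0,0,0,0],"fingers":[0,0,0,0,0,0,0]}'
python3 -m pendant '{"translation":[[0.0056,-0.0202,0],[0.0056,-0.0202,0],[0.0056,-0.0202,0],[0.0056,-0.0202,0],[0.0056,-0.0202,0],[0.0056,-0.0202,0],[0.0056,-0.0202,0],[0.0056,-0.0202,0],[0.0056,-0.0202,0],[0.0056,-0.0202,0],[0.0056,-0.0202,0],[0.0056,-0.0202,0],[0.0056,-0.0202,0],[0.0056,-0.0202,0],[0.0056,-0.0202,0],[0.0056,-0.0202,0],[0.0056,-0.0202,0],[0.0056,-0.0202,0],[0.0056,-0.0202,0],[0.0056,-0.0202,0]],"twist":[-4.4,-4.4,-4.4,-4.4,-4.4,-4.4,-4.4,-4.4,-4.4,-4.4,-4.4,-4.4,-4.4,-4.4,-4.4,-4.4,-4.4,-4.4,-4.4,-4.4],"fingers":[0,0,0,0,0,0,0,0,0,0,0,0,0,0,0,0,0,0,0,0]}'
python3 -m pendant '{"translation":[[0,0,0],[0,0,0],[0,0,0]],"twist":[0,0,0],"fingers":[0,0,0]}' >/dev/null
python3 - <<'E'
from h import *
st()
for n in("wrist","top"):
    im,d,p,c=cap(n);P=cloud(d,p,c); np.savez(n+"4.npz",im=im,d=d,c=c)
    if n=="wrist": cv2.imwrite("pics/w4.png",im)
    for nm,a,b in(("tower",.084,.093),("deck",.04,.049),("nest",.065,.08),("held",.1,.18)):
        m=((P[...,2]>a)&(P[...,2]<b)&(np.hypot(P[...,0]-.56,P[...,1]+.05)<(.1 if nm!="held" else .05))).astype(np.uint8)
        k,l,ss,_=cv2.connectedComponentsWithStats(m)
        for i in range(1,k):
            if ss[i][4]<20: continue
            s=P[l==i]; print(n,nm,ss[i],s.mean(0).round(4),[np.round(v,1) for v in cv2.minAreaRect((s[:,:2]*1000).astype(np.float32))])
E
```

```text
time_s: 13.05
eef_pos: [0.4464, 0.3552, 0.1802]
tcp_rot: [0.272, 3.129, 0.002]
force: [0.5, -0.5, -1.5]
opening: 0.14
grasp_force: 60.4
time_s: 15.05
eef_pos: [0.5585, -0.0503, 0.1789]
tcp_rot: [-2.375, -2.056, 0.001]
force: [0.6, 0.3, 0.1]
opening: 0.14
grasp_force: 60.4
t 15.35 tcp [ 0.5583 -0.0483  0.1791] yawY -7.86 F [ 0.5 -0.3  0.5] op 12.2 gf 60.4 q7 -0.02 tilt 0.03
wrist tower [ 228  122   61   38 2169] [ 0.5671 -0.0026  0.0871] [array([567.2,  -3.1]), array([27.7, 45.5]), np.float64(82.0)]
wrist deck [  174    74   135   193 15454] [ 0.5454 -0.0199  0.0449] [array([547. , -38.3]), array([180.1, 119.1]), np.float64(82.2)]
wrist nest [243 160  30  63 431] [ 0.565  -0.0345  0.0683] [array([561.1, -46.7]), array([54.7, 24.7]), np.float64(82.3)]
wrist held [242 183  28  23 561] [ 0.5629 -0.0223  0.1614] [array([562.9, -22.3]), array([ 0.9, 12.9]), np.float64(81.6)]
wrist held [215 223  26  23 294] [ 0.5476 -0.0376  0.1727] [array([547.3, -37.8]), array([12.8,  3.5]), np.float64(22.4)]
wrist held [270 223  28  23 306] [ 0.5734 -0.0411  0.1727] [array([573.6, -41.3]), array([ 3.6, 13.4]), np.float64(51.2)]
top tower [263 185   9  12  54] [ 0.5649 -0.0013  0.0887] [array([564.9,  -0.8]), array([26.5, 43.7]), np.float64(81.9)]
top deck [264 182   9   7  25] [ 0.5979 -0.021   0.0443] [array([597.9, -18.2]), array([30.5, 26.7]), np.float64(55.9)]
top deck [254 184  30  28 292] [0.5392 0.0057 0.045 ] [array([5.498e+02, 5.000e-01]), array([ 97.8, 122.8]), np.float64(86.7)]
```

View pics/w4.png

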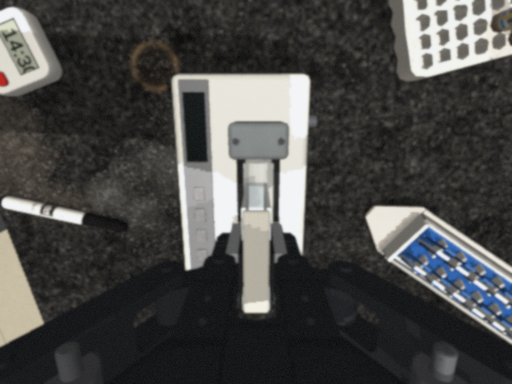

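The wrist view shows the near tower at (258,140), the open nest at (257,190) below, and the held cell's near end at (256,195). I'll align and descend to just above the nest lips, then recheck.

```bash
python3 -m pendant '{"translation":[[0.0019,-0.0013,-0.01],[0,0,-0.02],[0,0,-0.015],[0,0,-0.01],[0,0,0],[0,0,0],[0,0,0]],"twist":[-0.1,0,0,0,0,0,0],"fingers":[0,0,0,0,0,0,0]}'
python3 - <<'E'
from h import *
st()
im,d,p,c=cap("wrist");P=cloud(d,p,c); np.savez("w5.npz",im=im,d=d,c=c)
cv2.imwrite("pics/w5.png",cv2.resize(im[90:290,150:370],None,fx=2.7,fy=2.7,interpolation=cv2.INTER_CUBIC))
for nm,a,b in(("tower",.084,.091),("lip",.066,.076),("held",.095,.14)):
        m=((P[...,2]>a)&(P[...,2]<b)&(np.hypot(P[...,0]-.56,P[...,1]+.05)<(.08 if nm!="held" else .05))).astype(np.uint8)
        k,l,ss,_=cv2.connectedComponentsWithStats(m)
        for i in range(1,k):
            if ss[i][4]<20: continue
            s=P[l==i]; print(nm,ss[i],s.mean(0).round(4),[np.round(v,1) for v in cv2.minAreaRect((s[:,:2]*1000).astype(np.float32))])
E
```

```text
time_s: 16.15
eef_pos: [0.5608, -0.0503, 0.1251]
tcp_rot: [2.371, 2.06, 0.002]
force: [0.3, -0.5, -1.1]
opening: 0.137
grasp_force: 60.4
t 16.15 tcp [ 0.5608 -0.0503  0.1251] yawY -8.02 F [ 0.3 -0.5 -1.1] op 11.7 gf 60.4 q7 0.01 tilt 0.08
tower [ 213  122   81   49 3790] [ 0.5674 -0.0025  0.0871] [array([567.3,  -3. ]), array([27.3, 45.6]), np.float64(81.8)]
tower [245 183  22   4  67] [ 0.5653 -0.0244  0.0872] [array([565.4, -24.3]), array([ 0.8, 12.3]), np.float64(81.7)]
tower [269 295   7  15  65] [ 0.5644 -0.106   0.0873] [array([ 564.8, -104.9]), array([11.4,  4. ]), np.float64(83.7)]
tower [236 301   7   9  50] [ 0.5431 -0.1037  0.0872] [array([ 543.2, -103.7]), array([7.8, 4. ]), np.float64(79.9)]
lip [222 121  32   1  32] [0.5599 0.0121 0.0735] [array([559.9,  12.1]), array([ 0. , 18.5]), np.float64(82.1)]
lip [235 171  38  52 598] [ 0.5617 -0.0328  0.0685] [array([562.3, -37.3]), array([36.1, 24.4]), np.float64(82.9)]
held [ 211  187   90  126 4705] [ 0.5628 -0.0434  0.1288] [array([559.9, -48.3]), array([51.8, 36. ]), np.float64(59.1)]
```

View pics/w5.png

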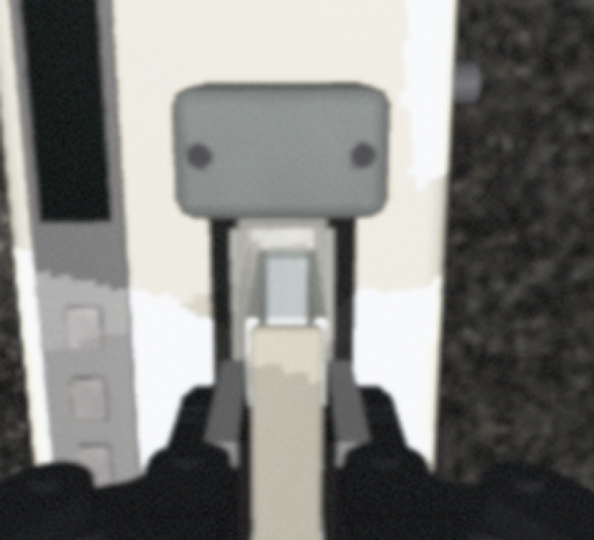

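The enlarged crop shows the cell's lower end at (287,290), about 1 mm right of the nest and tower centre line at (282,230). I'll shift 1 mm back in x and enter.

```bash
python3 -m pendant '{"translation":[[-0.001,0.0003,0],[0,0,0],[0,0,-0.005],[0,0,-0.004],[0,0,-0.004],[0,0,-0.004],[0,0,0],[0,0,0]],"twist":[0,0,0,0,0,0,0,0],"fingers":[0,0,0,0,0,0,0,0]}'; python3 -c "
from h import *
st()"
```

```text
time_s: 17.0
eef_pos: [0.5592, -0.05, 0.1072]
tcp_rot: [-2.371, -2.061, 0.0]
force: [0.2, 0.6, -1.3]
opening: 0.137
grasp_force: 60.4
t 17.0 tcp [ 0.5592 -0.05    0.1072] yawY -8.02 F [ 0.2  0.6 -1.3] op 11.7 gf 60.4 q7 0.02 tilt 0.01
```

```bash
python3 -m pendant '{"translation":[[0,0,-0.003],[0,0,-0.003],[0,0,-0.003],[0,0,-0.003],[0,0,-0.003],[0,0,0],[0,0,0]],"twist":[0,0,0,0,0,0,0],"fingers":[0,0,0,0,0,0,0]}'; python3 -m pendant '{"translation":[[0,0,-0.001],[0,0,-0.001],[0,0,0],[0,0,0]],"twist":[0,0,0,0],"fingers":[0,0,0,0]}'; python3 -c "
from h import *
st()"
```

```text
time_s: 17.7
eef_pos: [0.5595, -0.05, 0.0925]
tcp_rot: [2.371, 2.06, 0.001]
force: [0.7, 0.4, 3.7]
opening: 0.143
grasp_force: 61.2
time_s: 18.1
eef_pos: [0.5595, -0.05, 0.0905]
tcp_rot: [2.371, 2.06, 0.001]
force: [1.5, -0.5, 5.2]
opening: 0.137
grasp_force: 61.2
t 18.1 tcp [ 0.5595 -0.05    0.0905] yawY -8.02 F [ 1.5 -0.5  5.2] op 11.7 gf 61.2 q7 0.03 tilt 0.04
```

Force follows the spring curve, so I'll keep pressing until the stop shows.

```bash
python3 -m pendant '{"translation":[[0,0,-0.001],[0,0,0],[0,0,0]],"twist":[0,0,0],"fingers":[0,0,0]}'; python3 -m pendant '{"translation":[[0,0,-0.001],[0,0,0],[0,0,0],[0,0,0]],"twist":[0,0,0,0],"fingers":[0,0,0,0]}'; python3 - <<'E'
from h import *
st()
im,d,p,c=cap("wrist");P=cloud(d,p,c)
cv2.imwrite("pics/w6.png",cv2.resize(im[90:290,150:370],None,fx=2.7,fy=2.7,interpolation=cv2.INTER_CUBIC))
for nm,a,b in(("lip",.05,.066),("lid",.092,.106)):
    m=((P[...,2]>a)&(P[...,2]<b)&(abs(P[...,0]-.563)<.012)&(abs(P[...,1]+.035)<.025));s=P[m]
    print(nm,len(s),np.percentile(s[:,2],[5,50,95]).round(4) if len(s) else 0,s.mean(0).round(4))
im,d,p,c=cap("scene");P=cloud(d,p,c)
m=(P[...,2]>.07)&(abs(P[...,0]-.455)<.1)&(abs(P[...,1]+.365)<.1)&(P[...,2]<.12);s=P[m]
print("cover",s.mean(0),s[:,2].max())
E
```

```text
time_s: 18.4
eef_pos: [0.5596, -0.05, 0.0896]
tcp_rot: [2.371, 2.06, 0.001]
force: [1.5, -0.5, 5.0]
opening: 0.138
grasp_force: 61.4
time_s: 18.8
eef_pos: [0.5597, -0.05, 0.0894]
tcp_rot: [2.371, 2.06, 0.002]
force: [-3.5, 0.7, 15.0]
opening: 0.141
grasp_force: 62.7
t 18.8 tcp [ 0.5597 -0.05    0.0894] yawY -8.02 F [-3.5  0.7 15. ] op 12.0 gf 62.7 q7 0.03 tilt 0.06
lip 581 [0.0515 0.0544 0.0634] [ 0.5636 -0.032   0.0552]
lid 2677 [0.0941 0.0973 0.1028] [ 0.5622 -0.0404  0.0975]
cover [ 0.44850572 -0.37057621  0.0792386 ] 0.1053253416472969
```

View pics/w6.png

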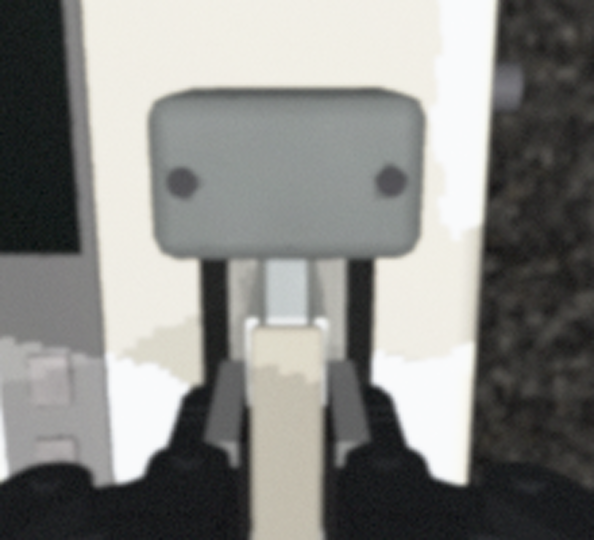

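The view shows the cell centred in the nest at (287,290) with its lid about 98 mm high. The force jump to 15 N at z 0.0894 means the carriage is on its stop, and the cover stands on the tray. I'll hand in.

```bash
python3 -c "
from station import arm
print(arm.close_job())"
```

```text
the job is handed in; nothing more can be done
None
```

I handed the job in at about 19 s with the dust cover standing on the foam tray and the long cell gripped and pressed onto the carriage stop between the towers; the judge's verdict was not shown.

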